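# Tip a pump cover upright on the inspection stand and lock it

### The job

Get the aluminium cover plate ready for its gasket face to be scraped: push it gently back along the rails against the stand's fence and tip it up on that back edge, without lifting the edge off the rails, until it leans flat back against the fence. Then slide the red-knobbed keeper all the way across to its stop so that its lip holds the cover's top edge, and let go. Do not knock the tan jar or the two small parts cartons.

Things in the scene. Friction and masses are not known exactly. Their poses are not given: they have to be found in the camera images.
- stand: Blue and steel inspection stand, fixed on the bench (place and heading vary). Origin: at bench height, straight below the foot of the fence's front face, mid-width. +x points into the fence (push direction), +y is left when facing the fence, z up. Blue base 12 mm high from x = -95 to +70 mm; in front of it only bare bench.
- rail_front (a point): Front end of the two steel rest rails, mid-way between them, at the height of their tops (50 mm above the bench). The rails run along stand x from the fence foot to here (100 mm), 14 mm wide, at stand y = +58 and -58 mm, with free space between them.
- fence_top (a point): Middle of the upper front edge of the steel fence, 150 mm above the bench. Fence 170 mm wide (y = -85 to +85 mm); its front face passes through stand x = 0 at rail height (z = 50 mm) and leans back, away from the rails, 8 degrees from vertical.
- cover: Loose aluminium plate, 120 (its x) x 150 (its y) x 10 mm, about 0.45 kg (varies), too wide to grip across. Starts flat on the rails, its +x edge 12 to 26 mm short of the fence, up to 6 mm off centre, up to 5 degrees askew, the -x edge overhanging the rails. Origin: centre of the underside (gasket face); z = thickness, up at the start, 98 degrees from vertical once it leans on the fence.
- cover_foot (a point): Middle of the cover's lower +x edge (cover frame x = +60 mm, underside): the edge next to the fence, on which it pivots. With the cover leaning on the fence it is 10 mm in front of the fence foot, 51 mm above the bench. A cover stood merely plumb is short of the balance point for leaning back and would foul the keeper's lip.
- cover_lip (a point): Middle of the cover's lower -x edge (cover frame x = -60 mm, underside): the overhanging edge to be raised, 50 mm above the bench at the start, about 170 mm when the cover leans on the fence.
- keeper (a joint): Slide of the keeper along a rod behind the fence, in m: 0 = parked beyond the stand's +y side, clear of the cover (starts at 0 to 0.008); grows as it moves in stand -y to its stop at 0.100 (lip then 12 mm to the +y side of mid-width). About 1.5 N friction; stays where left. The rod (152 mm high) ends in a post at stand x = 55, y = 148 mm, 162 mm high.
- keeper_knob (a point): Centre of the keeper's red knob, 28 (stand x) x 18 (stand y) x 36 mm high, 203 mm above the bench, 30 mm behind the fence foot. The dark bridge under it (26 mm wide, 177 to 185 mm above the bench) ends in a lip at stand x = -9.5 to -1.5 mm that hangs down to 159 mm, some 6 mm in front of the leaning cover.
- jar: Bystander: tan jar with a black lid, 54 mm across, 113 mm high, origin at the centre of its underside.
- white_carton: Bystander: small white and blue parts carton, about 100 x 66 x 50 mm high, origin at the centre of its underside.
- orange_carton: Bystander: small orange parts carton, about 90 x 68 x 45 mm high, origin at the centre of its underside.

How it is judged:
On the way:
1. the cover leans flat against the fence on its back edge while the keeper is still to the side (angle between cover's own z axis and vertical between 1.63 and 1.79 rad and x of cover_foot in the frame of stand between -0.025 and 0.005 m and z of cover_foot in the frame of stand between 0.042 and 0.06 m and y of cover_foot in the frame of stand between -0.035 and 0.035 m and angle between the y axis of cover and the y axis of stand, either way round below 0.12 rad and value of joint keeper below 0.03 m), for 0.3 s.
At the end, for the whole second after the job is handed in: The cover stands on the rails on its back edge (edge within 15 mm of its place at the fence foot, within 35 mm of mid-width, square within 7 degrees), tilted back flat on the fence (its z axis 93.4 to 102.6 degrees from vertical), the keeper within 10 mm of its stop, everything at rest (angle between cover's own z axis and vertical between 1.63 and 1.79 rad and x of cover_foot in the frame of stand between -0.025 and 0.005 m and z of cover_foot in the frame of stand between 0.042 and 0.06 m and y of cover_foot in the frame of stand between -0.035 and 0.035 m and angle between the y axis of cover and the y axis of stand, either way round below 0.12 rad and value of joint keeper above 0.09 m and linear speed of cover below 0.02 m/s and angular speed of cover below 0.15 rad/s); the robot touches nothing.
It fails at once if the cover's back edge lifted more than 30 mm off the rails (z of cover_foot in the frame of stand above 0.08 m).
It fails at once if the cover fell off the rails (z of cover_foot in the frame of stand below 0.03 m).
It fails at once if the cover was pushed harder than 60 N (contact force between the fingers and cover above 60 N).
It fails at once if the tan jar or a parts carton was knocked (moved over 30 mm) (distance of any of jar, white_carton, orange_carton from where it was at the start of the episode above 0.03 m).
It also fails if it takes over 56 s, if anything falls off the work surface, if the arm or the gripper's body presses on something with over 40 N, if the wrist force passes 120 N, or if a joint passes its speed limit or range.

### The arm

A 7-joint arm with a two-finger parallel gripper is mounted at the origin on a cart in front of the work surface, level with it; the furniture and walls round the work are solid. World frame = base frame: x ahead of the robot, y to its left, z up, the work surface at z = 0. Lengths are in m, angles in rad, forces in N, time in s.
With the tool pointing down it reaches from about 0.4 to 0.85 m from the base axis. Payload 10.4 kg.
Tool frame: the origin (TCP) lies midway between the tips of the shut fingers; the grasp point (between the pads) lies 19 mm behind it; z points along the fingers, y is the line along which they close (so a half turn about z gives the same grasp; the last joint's range is limited). The gripper opens to 87 mm and grips with 3 to 60 N. Pads are 19 mm wide; open, the fingers measure 117 mm over their backs; the gripper's body (75 mm by 190 mm) begins 51 mm behind the grasp point.
Start: joints at [-1.241, 0.332, -0.065, 1.46, 0.022, 1.35, -0.088], TCP at [0.216, 0.587, 0.223] pointing down, gripper open.
Joint ranges: [-2.6, 2.6], [-0.5, 2.12], [-1.47, 1.34], [0.16, 2.42], [-1.27, 4.41], [0.06, 2.06], [-2.6, 2.6]. Speed limits (rad/s): [2.22, 2.22, 2.79, 2.79, 3.14, 3.14, 3.14].

### API

Orientations are given as a unit quaternion [x, y, z, w].
In Python, from bench import r gives the robot as it stands.
- The arm moves only by the tool apply_moves, never from a script. Its argument "steps" is a list of rows, each a list of 7 numbers: the turn, a rotation vector about the tool's x, y, z in rad, then the shift along the tool's x, y, z in mm, then the opening, from -1 (shut) to 1 (fully open). In form: [[ax, ay, az, x, y, z, claw], ...]. A call has 1 to 20 rows; each row is the pose to reach, as a shift and turn from the pose commanded when the call began, along the tool's axes at that moment; what a row does not reach only later rows make up. A row lasts 1/12 s, in which the tool goes at most 41.7 mm and 7.16 degrees, less where a joint would pass 70% of its speed; a pose out of reach is approached as far as the arm can. A call with a gripper value outside its range is refused whole. The fingers move at their own pace and stop on an object; "force" is the grip in N (left out, the last holds). Time passes only in rows, so rows that repeat a pose let the fingers close. It gives the time, the measured TCP pose, the force, the opening and the grip force at its end, in the units of the state.
- r.read_state(): the state, without advancing time (a new reading comes with each control period).
- r.camera(name): name is "scene" or "top" or "wrist"; returns a dict with "pixels" (384x512x3 uint8, red, green, blue), "z_map" (384x512 float32, m along the optical axis (not along the pixel's ray), 0 where there is no reading), "fovy" (degrees; the focal length in pixels is half the picture's height over the tangent of half this angle, whatever the lens; pixels are square), "cx", "cy" (the principal point, pixels), "position" and "orientation" of the camera in the world. Camera axes: x right, y down, z forward; pixel columns grow to the right and rows downward; lengths in m; the calibration is good to about 2 mm. The wrist camera is an equidistant fisheye: a pixel r from the principal point sees the ray r / f radians off the axis. A picture is of the moment at which its call begins.
- r.close_job(): hands the job in; it is judged then, once.
The state is a dict: "time": time; "joint_positions": joint angles; "joint_vel": joint speeds; "joint_torque": joint torques, N m; "ee_pos": TCP position; "eef_rot": TCP orientation; "ft_force": force on the tool from outside, world axes, zero at the start; "torque": the same for the moment, N m; "width": finger opening in m; "grip_force": force on a finger pad.
Only numpy, scipy, OpenCV 4.12 (cv2) and the standard library are available. Lean on these libraries where they do the work, as an engineer would, in place of code of your own. Each camera call takes 0.05 s, during which the arm holds its last target. There are 200 camera calls.

## Working session

There is one attempt and no reset: what is moved stays moved. The work goes in short steps, Python scripts to look and compute and a tool call to move; the robot and the scene stay as the last step left them, time stands still between calls to the robot, and variables do not carry over. Pictures are saved under pics/ and viewed, at most 10 in all, crops included, and the job is handed in when it is done.

Besides the shell and the picture viewer there is one more tool, called after "Emit:" by a JSON object that holds its "op" and its "data", one argument or row to a line. apply_moves: Moves the arm, as the interface text tells. Its arguments: {"type":"object","properties":{"steps":{"type":"array","items":{"type":"array","items":{"type":"number"}}},"force":{"type":"number"}},"required":["steps"]}

```bash
mkdir -p pics; ls; cat > h.py <<'E'
import numpy as np, cv2
from scipy.spatial.transform import Rotation as R
from bench import r
def pts(c):
    p=c["pixels"];h,w=p.shape[:2];f=h/2/np.tan(np.radians(c["fovy"])/2)
    v,u=np.mgrid[:h,:w];z=c["z_map"]
    P=np.stack([(u-c["cx"])/f*z,(v-c["cy"])/f*z,z],-1)
    W=P@R.from_quat(c["orientation"]).as_matrix().T+np.array(c["position"])
    W[z==0]=np.nan
    return W
def save(c,n): cv2.imwrite(f"pics/{n}.png",c["pixels"][...,::-1])
E
python3 - <<'E'
from h import *
for n in("scene","top"):
    c=r.camera(n);save(c,n+"0");print(n,c["position"],c["orientation"],c["fovy"],c["cx"],c["cy"]);np.savez(n+"0.npz",px=c["pixels"],W=pts(c))
a=cv2.imread("pics/scene0.png");
print(r.read_state())
E
```

```text
pics
scene [ 0.10170813 -0.93487318  0.81392866] [ 0.84974991 -0.20523653  0.11762681 -0.47113374] 52.26834880416624 251.53697036610745 188.35301753402263
top [0.36427877 0.01094019 1.56114273] [-0.69462777  0.71455303 -0.05320162  0.06384208] 50.995968633629204 255.48976458926177 184.6349729188327
{'time': 0.1, 'joint_positions': array([-1.24057781,  0.33277932, -0.06470667,  1.46080827,  0.02161295,
        1.34991507, -0.0884857 ]), 'joint_vel': array([-1.31598251e-03, -3.95349727e-06, -5.81897173e-04, -2.57903884e-03,
        1.42482947e-03,  2.37324738e-04, -1.79173437e-03]), 'joint_torque': array([ 1.88000282e-03, -6.24542856e+01,  2.47677852e-02, -3.90712953e+01,
       -6.14209520e-02,  3.66078049e-02,  7.45612988e-05]), 'ee_pos': array([0.21585426, 0.58619172, 0.22187528]), 'eef_rot': array([ 1.75475175e-01,  9.84483669e-01, -6.02455384e-04, -7.44811977e-05]), 'ft_force': array([-0.14165408, -0.18377727,  0.38927768]), 'torque': array([ 0.01032644, -0.04932305,  0.0256909 ]), 'grip_force': 0.0, 'width': 0.08700550342162473}
```

View pics/scene0.png

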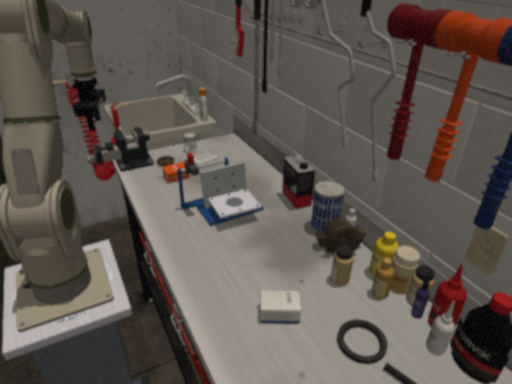

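View pics/top0.png

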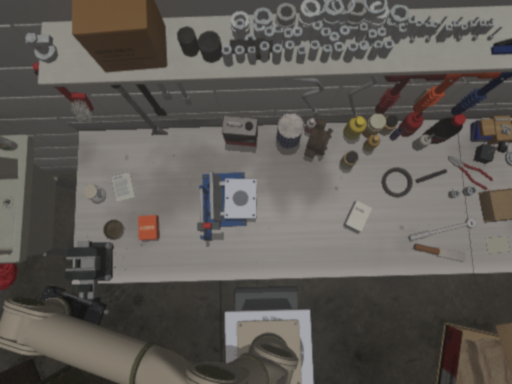

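The top view shows the stand at about px (225,198). The fence is on the left (world +y), the cover at (240,198), the keeper knob near (207,228), the orange carton at (148,228) and the white carton at (358,216).

```bash
python3 - <<'E'
from h import *
T=np.load("top0.npz");px,W=T["px"],T["W"]
a=px[140:260,70:290,::-1];cv2.imwrite("pics/topc.png",cv2.resize(a,None,fx=3.6,fy=3.6,interpolation=cv2.INTER_CUBIC))
S=np.load("scene0.npz")
for n,D in(("top",T),("scene",S)):
    px,W=D["px"],D["W"];hsv=cv2.cvtColor(px,cv2.COLOR_RGB2HSV)
    reg=(np.abs(W[...,0]-.55)<.25)&(np.abs(W[...,1]-.1)<.35)
    red=reg&((hsv[...,0]<6)|(hsv[...,0]>174))&(hsv[...,1]>140)&(W[...,2]>.15)&(W[...,2]<.24)
    print(n,"red",red.sum(),np.nanmedian(W[red],0),np.nanmin(W[red],0),np.nanmax(W[red],0))
    org=reg&(hsv[...,0]>=3)&(hsv[...,0]<15)&(hsv[...,1]>150)&(W[...,2]>.035)&(W[...,2]<.055)
    print("orange",org.sum(),np.nanmedian(W[org],0))
    cov=reg&(np.abs(W[...,2]-.06)<.006)&(hsv[...,1]<80)
    k,l,st,ce=cv2.connectedComponentsWithStats(cov.astype(np.uint8))
    i=1+np.argmax(st[1:,4]);m=l==i
    print("cover",st[i],np.nanmean(W[m],0),cv2.minAreaRect((W[m][:,:2]*1000).astype(np.float32)))
    ft=reg&(W[...,2]>.138)&(W[...,2]<.158)&(hsv[...,1]<80)
    print("fencetop",ft.sum(),cv2.minAreaRect((W[ft][:,:2]*1000).astype(np.float32)) if ft.sum() else 0)
    bl=reg&(hsv[...,0]>100)&(hsv[...,0]<125)&(hsv[...,1]>120)&(W[...,2]<.02)
    print("blue base",bl.sum(),cv2.minAreaRect((W[bl][:,:2]*1000).astype(np.float32)))
E
```

```text
top red 27 [0.45727921 0.19598609 0.22133058] [0.45063394 0.18333849 0.21483979] [0.46432997 0.20669983 0.22844445]
orange 196 [0.45707852 0.4291764  0.04536503]
cover [ 223  178   34   40 1159] [0.56694238 0.08959398 0.06011156] ((568.4021606445312, 91.07170867919922), (122.91998291015625, 148.90179443359375), 87.28303527832031)
fencetop 575 ((744.4744262695312, 173.83740234375), (397.1827697753906, 525.63818359375), 45.976871490478516)
blue base 52 ((578.119140625, 178.15725708007812), (127.21881866455078, 196.70074462890625), 79.34656524658203)
scene red 55 [0.45558862 0.18204876 0.21130107] [0.44939755 0.17707933 0.18893041] [0.46374156 0.20514764 0.22405285]
orange 109 [0.45538807 0.42229263 0.04503121]
cover [ 203  184   58   34 1053] [0.56499035 0.0921777  0.06026458] ((568.0242919921875, 100.66342163085938), (155.5865936279297, 170.47244262695312), 86.90876007080078)
fencetop 633 ((607.7346801757812, 126.2220458984375), (383.2063903808594, 557.1947631835938), 0.2771904468536377)
blue base 332 ((494.7544250488281, 129.78163146972656), (111.20433044433594, 226.2106170654297), 35.69500732421875)
```

View pics/topc.png

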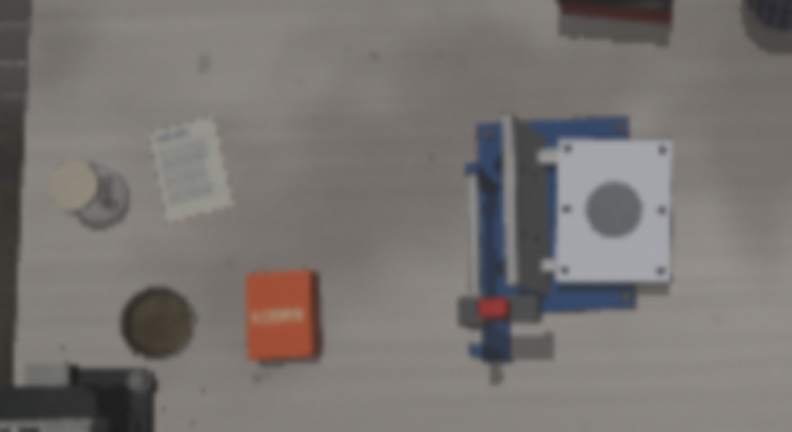

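```bash
python3 - <<'E'
from h import *
T=np.load("top0.npz");S=np.load("scene0.npz")
for n,D in(("top",T),("scene",S)):
    px,W=D["px"],D["W"];hsv=cv2.cvtColor(px,cv2.COLOR_RGB2HSV)
    m=(W[...,0]>.49)&(W[...,0]<.65)&(W[...,1]>.13)&(W[...,1]<.22)&(W[...,2]>.075)&(W[...,2]<.14)&(hsv[...,1]<90)
    P=W[m]
    for _ in range(4):
        c=P.mean(0);nrm=np.linalg.svd(P-c)[2][2];d=(P-c)@nrm;P=P[abs(d)<max(2*d.std(),.0015)]
    nrm*=np.sign(nrm[1])
    print(n,"fence",m.sum(),len(P),c,nrm,"lean",np.degrees(np.arcsin(nrm[2])),"yaw",np.degrees(np.arctan2(nrm[1],nrm[0])),"foot y at z.05,x=c:",c[1]+(-nrm[2]*(.05-c[2]))/nrm[1], P.min(0),P.max(0))
    t=(W[...,0]>.45)&(W[...,0]<.69)&(W[...,1]>.12)&(W[...,1]<.22)&(W[...,2]>.143)&(W[...,2]<.155)&(hsv[...,1]<90)
    print("top edge",t.sum(),W[t].min(0),W[t].max(0),cv2.minAreaRect((W[t][:,:2]*1000).astype(np.float32)))
    b=(W[...,0]>.4)&(W[...,0]<.72)&(W[...,1]>.0)&(W[...,1]<.3)&(W[...,2]>.005)&(W[...,2]<.02)&(hsv[...,0]>95)&(hsv[...,0]<130)&(hsv[...,1]>90)
    print("base",b.sum(),W[b].min(0),W[b].max(0),cv2.minAreaRect((W[b][:,:2]*1000).astype(np.float32)))
    rl=(W[...,0]>.47)&(W[...,0]<.67)&(W[...,1]>.12)&(W[...,1]<.2)&(abs(W[...,2]-.05)<.005)
    k,l,st,ce=cv2.connectedComponentsWithStats(rl.astype(np.uint8))
    for i in range(1,k):
        if st[i,4]>4: print("rail",st[i],W[l==i].mean(0))
E
```

```text
top fence 204 189 [0.56707476 0.1760188  0.10687174] [-0.01861086  0.99003223 -0.13960594] lean -8.025044610284757 yaw 91.07693288662153 foot y at z.05,x=c: 0.1679992285758732 [0.49052114 0.17071851 0.07557319] [0.64983174 0.18198442 0.13995254]
top edge 192 [0.48007872 0.17856401 0.14301874] [0.65547997 0.21996666 0.15497456] ((567.8018188476562, 200.22816467285156), (174.99978637695312, 41.16212844848633), 0.7631396055221558)
base 423 [0.43343825 0.07908322 0.00505224] [0.67275559 0.23652716 0.01998153] ((553.2623291015625, 155.54916381835938), (236.5186767578125, 157.97068786621094), 1.4159883260726929)
rail [219 179   6   7  25] [0.63011376 0.16125351 0.04955963]
rail [219 193   2   3   5] [0.5851851  0.16818648 0.05126353]
rail [220 211   4  10  18] [0.50778086 0.16373404 0.05111823]
scene fence 712 633 [0.56824042 0.17440164 0.10787576] [-0.01725684  0.9906579  -0.13527423] lean -7.77447753503216 yaw 90.99796703875786 foot y at z.05,x=c: 0.16649871469579852 [0.49010578 0.16603599 0.07501293] [0.64994279 0.18259202 0.13974724]
top edge 194 [0.45029904 0.1733787  0.14300388] [0.65469391 0.21949863 0.15493075] ((552.5029296875, 196.54629516601562), (45.76889419555664, 204.46185302734375), 89.82617950439453)
base 397 [0.41826017 0.06359506 0.00508102] [0.66842627 0.22743295 0.01931908] ((518.5810546875, 115.66537475585938), (135.5797576904297, 279.5424499511719), 48.837406158447266)
rail [210 187  37  11  73] [0.58650583 0.16683686 0.05081392]
rail [203 197   7   5  15] [0.49362849 0.16341487 0.05103499]
```

```bash
cat >> h.py <<'E'
O=np.array([.568,.1675,0]);yaw=np.radians(91.0)
RS=R.from_euler("z",yaw)
def tgt(x,z,tilt,y=0):   # stand coordinates of TCP (m), tilt deg from straight down towards fence
    p=O+RS.apply([x,y,z])
    s=RS.apply([1,0,0]);l=RS.apply([0,-1,0])
    M=R.from_matrix(np.stack([s,l,np.cross(s,l)],1))*R.from_euler("y",tilt,degrees=True)
    return p,M
def row(p,M):
    st=r.read_state();A=R.from_quat(st["eef_rot"])
    print(np.round((A.inv()*M).as_rotvec(),3),np.round(A.inv().apply(p-st["ee_pos"])*1000,1))
def now():
    st=r.read_state();A=R.from_quat(st["eef_rot"])
    q=RS.inv().apply(st["ee_pos"]-O)*1000;z=RS.inv().apply(A.apply([0,0,1]));yv=RS.inv().apply(A.apply([0,1,0]))
    print("t",round(st["time"],2),"TCP stand",np.round(q,1),"tilt",round(np.degrees(np.arctan2(z[0],-z[2])),1),"y",np.round(yv,3),"F",np.round(RS.inv().apply(st["ft_force"]),1),"w",round(st["width"],4),"j",np.round(st["joint_positions"],2))
E
python3 -c "
from h import *
now();row(*tgt(-.2,.16,0))"
```

```text
t 0.1 TCP stand [424.8 344.8 221.9] tilt -0.1 y [ 0.932 -0.362 -0.001] F [-0.2  0.1  0.4] w 0.087 j [-1.24  0.33 -0.06  1.46  0.02  1.35 -0.09]
[-1.000e-03  1.000e-03  1.201e+00] [-547.5 -457.6   62.5]
```

Emit:
{"op": "apply_moves", "data": {
  "steps": [
    [0,0,0,0,0,-60,1],
    [0,0,0,0,0,-120,1],
    [0,0,0,0,0,-140,1],
    [0,0,1.2,-547,-457,-120,1],
    [0,0,1.2,-547,-457,-120,1],
    [0,0,1.2,-547,-457,-120,1],
    [0,0,1.2,-547,-457,-120,1],
    [0,0,1.2,-547,-457,-120,1],
    [0,0,1.2,-547,-457,-120,1],
    [0,0,1.2,-547,-457,-120,1],
    [0,0,1.2,-547,-457,-120,1],
    [0,0,1.2,-547,-457,-120,1],
    [0,0,1.2,-547,-457,-120,1],
    [0,0,1.2,-547,-457,-120,1],
    [0,0,1.2,-547,-457,-120,1],
    [0,0,1.2,-547,-457,-120,1],
    [0,0,1.2,-547,-457,-120,1],
    [0,0,1.2,-547,-457,-120,1],
    [0,0,1.2,-547,-457,-120,1],
    [0,0,1.2,-547,-457,-120,1]
  ]
}}

```text
time: 1.77
ee_pos: [0.5696, -0.0293, 0.3425]
eef_rot: [0.701, 0.714, 0.0, 0.0]
ft_force: [0.4, 0.5, -0.6]
width: 0.0871
grip_force: 0.0
```

```bash
python3 -c "
from h import *
now();row(*tgt(-.2,.06,0));row(*tgt(-.15,.035,0))"
```

```text
t 1.77 TCP stand [-196.8    1.8  342.5] tilt 0.0 y [ 0.001 -1.     0.   ] F [ 0.5 -0.4 -0.6] w 0.0871 j [-0.55  0.19  0.61  1.43 -0.11  1.56  0.08]
[ 0.    -0.     0.001] [ -3.2   1.8 282.5]
[ 0.    -0.     0.001] [ 46.8   1.8 307.6]
```

Emit:
{"op": "apply_moves", "data": {
  "steps": [
    [0,0,0,0,2,40,1],
    [0,0,0,0,2,80,1],
    [0,0,0,0,2,120,1],
    [0,0,0,0,2,160,1],
    [0,0,0,0,2,200,1],
    [0,0,0,0,2,240,1],
    [0,0,0,0,2,275,1],
    [0,0,0,0,2,300,1],
    [0,0,0,0,2,308,1],
    [0,0,0,20,2,308,1],
    [0,0,0,35,2,308,1],
    [0,0,0,42,2,308,1],
    [0,0,0,45,2,308,1],
    [0,0,0,48,2,308,1],
    [0,0,0,51,2,308,1],
    [0,0,0,54,2,308,1],
    [0,0,0,57,2,308,1],
    [0,0,0,57,2,308,1]
  ]
}}

```text
time: 3.27
ee_pos: [0.5704, 0.0294, 0.0349]
eef_rot: [0.701, 0.713, 0.0, 0.0]
ft_force: [0.6, -2.8, 2.3]
width: 0.0866
grip_force: 1.5
```

```bash
cat >> h.py <<'E'
def cover(n="top"):
    W=pts(r.camera(n))
    m=(abs(W[...,0]-.568)<.1)&(W[...,1]>0)&(W[...,1]<.19)&(abs(W[...,2]-.06)<.005)
    Q=RS.inv().apply(W[m]-O)*1000
    print("cover rect",cv2.minAreaRect(Q[:,:2].astype(np.float32)),Q.min(0),Q.max(0))
E
python3 -c "
from h import *
now();cover('scene');cover('top');c=r.camera('wrist');save(c,'w1')"
```

```text
t 3.27 TCP stand [-138.1   -0.    34.9] tilt -0.0 y [ 0.    -1.     0.001] F [-2.8 -0.5  2.3] w 0.0866 j [-0.56  0.43  0.52  1.83 -0.26  0.95  0.09]
cover rect ((-73.6716079711914, 6.9953155517578125), (152.10595703125, 156.04380798339844), 89.33488464355469) [-152.35367264  -69.06690912   55.00970061] [ 4.90496171 82.16717005 64.9075355 ]
cover rect ((-30.529279708862305, -1.1301803588867188), (166.346435546875, 68.6400146484375), 89.9266586303711) [-64.93355601 -84.34550428  55.04335482] [ 3.89716777 81.99905343 64.99591349]
```

View pics/w1.png

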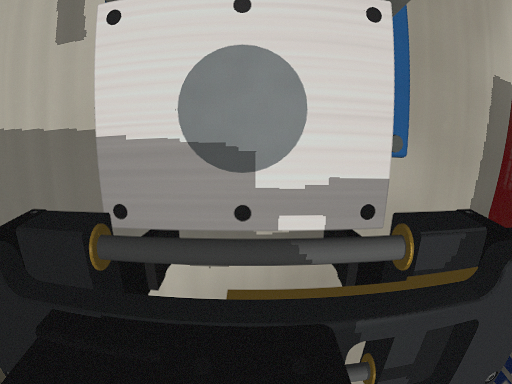

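The wrist view shows the cover square against both fingers, with its near edge at row ~225. I'll continue the push.

Emit:
{"op": "apply_moves", "data": {
  "steps": [
    [0,0,0,2,0,0,1],
    [0,0,0,4,0,0,1],
    [0,0,0,5.5,0,0,1],
    [0,0,0,7,0,0,1],
    [0,0,0,8,0,0,1],
    [0,0,0,8,0,0,1]
  ]
}}

```text
time: 3.92
ee_pos: [0.5699, 0.0361, 0.0346]
eef_rot: [0.701, 0.713, -0.001, 0.001]
ft_force: [0.4, -9.1, 3.9]
width: 0.0871
grip_force: 4.5
```

```bash
python3 -c "
from h import *
now()"
```

```text
t 3.92 TCP stand [-131.4    0.4   34.6] tilt -0.1 y [-0. -1. -0.] F [-9.1 -0.3  3.9] w 0.0871 j [-0.57  0.43  0.52  1.83 -0.26  0.95  0.08]
```

Emit:
{"op": "apply_moves", "data": {
  "steps": [
    [0,0,0,2.5,0,0,1],
    [0,0,0,3,0,0,1],
    [0,0,0,3,0,0,1]
  ]
}}

```text
time: 4.17
ee_pos: [0.5699, 0.0362, 0.0346]
eef_rot: [0.702, 0.713, -0.002, 0.002]
ft_force: [0.0, -17.9, 4.3]
width: 0.087
grip_force: 8.6
```

```bash
python3 -c "
from h import *
now();row(*tgt(-.17,.035,0));row(*tgt(-.19,.08,45))"
```

```text
t 4.17 TCP stand [-131.3    0.4   34.6] tilt -0.3 y [-0.002 -1.    -0.   ] F [-17.9   0.3   4.3] w 0.087 j [-0.58  0.43  0.52  1.83 -0.25  0.95  0.07]
[-0.     0.005 -0.002] [-38.7   0.5  -0.2]
[ 0.001  0.79  -0.002] [-58.9   0.5 -45.1]
```

Emit:
{"op": "apply_moves", "data": {
  "steps": [
    [0,0,0,-20,0,0,1],
    [0,0,0,-58,0,-20,0.15],
    [0,0.12,0,-59,0.5,-45,0.15],
    [0,0.24,0,-59,0.5,-45,0.15],
    [0,0.36,0,-59,0.5,-45,0.15],
    [0,0.48,0,-59,0.5,-45,0.15],
    [0,0.6,0,-59,0.5,-45,0.15],
    [0,0.7,0,-59,0.5,-45,0.15],
    [0,0.79,0,-59,0.5,-45,0.15],
    [0,0.79,0,-59,0.5,-45,0.15],
    [0,0.79,0,-59,0.5,-45,0.15]
  ]
}}

```text
time: 5.08
ee_pos: [0.571, -0.0185, 0.0782]
eef_rot: [0.648, 0.658, 0.269, -0.275]
ft_force: [0.9, 0.3, 1.0]
width: 0.05
grip_force: 0.0
```

```bash
python3 -c "
from h import *
now();row(*tgt(-.165,.035,45));row(*tgt(-.115,.025,45));row(*tgt(-.115,.035,45));c=r.camera('wrist');save(c,'w2')"
```

```text
t 5.08 TCP stand [-186.     0.2   78.2] tilt 45.2 y [-0.001 -1.    -0.003] F [ 0.3 -0.9  1. ] w 0.05 j [ 0.09  0.62  0.36  1.67 -0.91  1.44  0.84]
[-0.002 -0.004 -0.002] [-15.9   0.4  45.4]
[-0.002 -0.004 -0.002] [12.3  0.3 87.9]
[-0.002 -0.004 -0.002] [19.4  0.3 80.9]
```

View pics/w2.png

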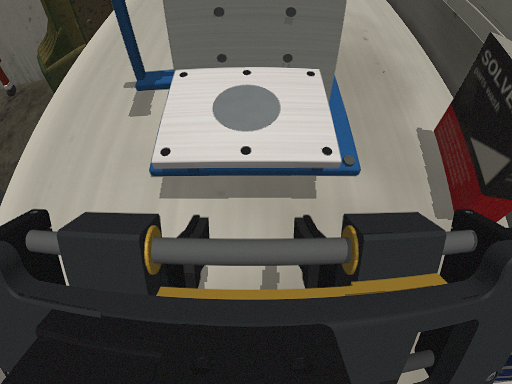

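The wrist view shows the cover square against the fence, with the fingers (50 mm apart) centred in front of its lip. Next is going under the lip.

Emit:
{"op": "apply_moves", "data": {
  "steps": [
    [0,0,0,-10,0.3,25,0.15],
    [0,0,0,-9,0.3,50,0.15],
    [0,0,0,-9,0.3,59,0.15],
    [0,0,0,2,0.3,71,0.15],
    [0,0,0,12,0.3,84,0.15],
    [0,0,0,12,0.3,84,0.15],
    [0,0,0,12,0.3,84,0.15]
  ]
}}

```text
time: 5.72
ee_pos: [0.5708, 0.0509, 0.0301]
eef_rot: [0.646, 0.659, 0.27, -0.274]
ft_force: [-0.1, -0.3, -0.3]
width: 0.0498
grip_force: 0.0
```

```bash
cat >> h.py <<'E'
def rel(lst):
    st=r.read_state();A=R.from_quat(st["eef_rot"])
    for x,z in lst: print((x,z),np.round(A.inv().apply(O+RS.apply([x/1000,0,z/1000])-st["ee_pos"])*1000,1))
E
python3 -c "
from h import *
now();rel([(-115,30),(-113.5,61),(-103.9,90),(-87,114.8),(-66.6,130.1),(-42.7,138.2),(-25.9,140.2),(-14,139.6),(-3.9,139.7)])"
```

```text
t 5.72 TCP stand [-116.6   -0.7   30.1] tilt 45.3 y [ 0.003 -1.     0.001] F [-0.3  0.1 -0.3] w 0.0498 j [ 0.01  0.64  0.31  1.75 -0.98  1.3   0.85]
(-115, 30) [ 1.1 -0.7  1.2]
(-113.5, 61) [ 24.2  -0.7 -19.6]
(-103.9, 90) [ 51.5  -0.6 -33.2]
(-87, 114.8) [ 81.   -0.5 -38.6]
(-66.6, 130.1) [106.3  -0.5 -34.9]
(-42.7, 138.2) [128.8  -0.4 -23.6]
(-25.9, 140.2) [142.1  -0.3 -13.1]
(-14, 139.6) [150.   -0.3  -4.2]
(-3.9, 139.7) [157.2  -0.3   2.9]
```

Emit:
{"op": "apply_moves", "data": {
  "steps": [
    [0,0,0,5,0,-4,0.15],
    [0,0,0,10,0,-9,0.15],
    [0,0,0,15,0,-13,0.15],
    [0,0,0,20,0,-17,0.15],
    [0,0,0,24,0,-19.5,0.15],
    [0,0,0,29,0,-23,0.15],
    [0,0,0,34.5,0,-26,0.15],
    [0,0,0,40,0,-29,0.15],
    [0,0,0,46,0,-31,0.15],
    [0,0,0,51.5,0,-33,0.15],
    [0,0,0,51.5,0,-33,0.15]
  ]
}}

```text
time: 6.63
ee_pos: [0.5709, 0.0627, 0.0903]
eef_rot: [0.646, 0.659, 0.27, -0.274]
ft_force: [0.0, -4.0, -1.0]
width: 0.0504
grip_force: 1.8
```

```bash
python3 -c "
from h import *
now();rel([(-103.9,90),(-87,114.8),(-66.6,130.1),(-42.7,138.2),(-25.9,140.2),(-14,139.6),(-3.9,139.7)])
c=r.camera('scene');a=c['pixels'][110:260,150:300];cv2.imwrite('pics/s3.png',cv2.resize(a[...,::-1],None,fx=4,fy=4,interpolation=cv2.INTER_CUBIC))"
```

```text
t 6.63 TCP stand [-104.9   -1.    90.3] tilt 45.3 y [ 0.001 -1.     0.002] F [-4.   0.1 -1. ] w 0.0504 j [-0.02  0.54  0.33  1.75 -0.94  1.35  0.76]
(-103.9, 90) [ 0.5 -1.   0.9]
(-87, 114.8) [30.  -1.  -4.5]
(-66.6, 130.1) [55.2 -1.  -0.8]
(-42.7, 138.2) [77.8 -0.9 10.5]
(-25.9, 140.2) [91.  -0.9 21. ]
(-14, 139.6) [99.  -0.9 29.9]
(-3.9, 139.7) [106.2  -0.9  37. ]
```

View pics/s3.png

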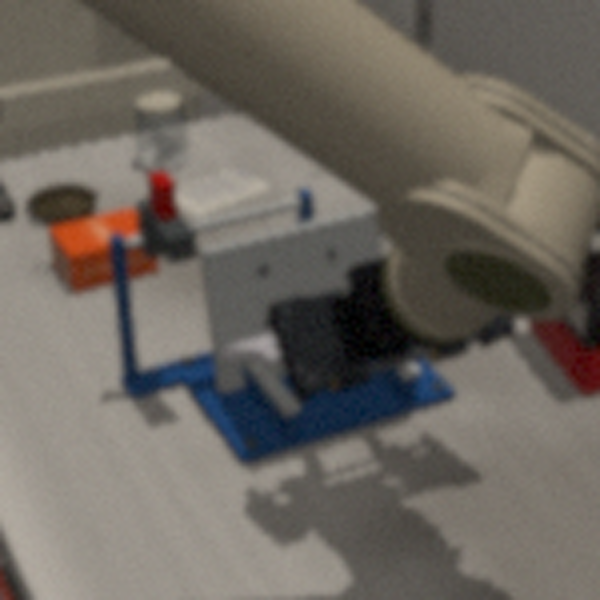

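```bash
python3 - <<'E'
from h import *
now()
for n in("scene","top"):
    c=r.camera(n);W=pts(c);Q=RS.inv().apply((W-O).reshape(-1,3)).reshape(W.shape)*1000
    x,y,z=Q[...,0],Q[...,1],Q[...,2]
    m=(abs(y-62)<14)&(x>-150)&(x<10)&(z>15)&(z<170)
    q=Q[m]
    for a in range(-140,10,10):
        s=q[(q[:,0]>=a)&(q[:,0]<a+10)]
        if len(s): print(n,a,len(s),"z",np.round(np.percentile(s[:,2],[0,25,50,75,100])))
c=r.camera("wrist");save(c,"w4")
E
```

```text
t 6.68 TCP stand [-105.1   -0.9   89.6] tilt 45.3 y [ 0.001 -1.     0.001] F [-3.2 -0.6 -1.3] w 0.0499 j [-0.02  0.54  0.33  1.75 -0.94  1.35  0.76]
scene -120 1 z [113. 113. 113. 113. 113.]
scene -110 25 z [ 16.  31.  45. 109. 116.]
scene -100 24 z [ 15.  25.  33.  48. 113.]
scene -90 17 z [ 15.  33.  46.  50. 106.]
scene -80 12 z [ 16.  30.  49.  52. 101.]
scene -70 24 z [16. 29. 48. 51. 97.]
scene -60 14 z [21. 42. 50. 52. 91.]
scene -50 15 z [17. 36. 50. 52. 86.]
scene -40 18 z [20. 36. 49. 51. 80.]
scene -30 18 z [16. 26. 43. 52. 74.]
scene -20 13 z [16. 24. 34. 48. 69.]
scene -10 38 z [15. 26. 34. 43. 75.]
scene 0 142 z [ 26.  79.  97. 117. 151.]
top -140 2 z [168. 169. 169. 169. 170.]
top -110 18 z [108. 110. 114. 116. 120.]
top -100 20 z [108. 110. 113. 116. 119.]
top -90 25 z [ 17. 104. 106. 109. 117.]
top -80 22 z [ 95.  99. 101. 104. 107.]
top -70 16 z [ 90.  94.  96.  98. 103.]
top -60 23 z [82. 88. 91. 93. 96.]
top -50 19 z [78. 83. 84. 89. 92.]
top -40 20 z [70. 77. 79. 83. 84.]
top -30 19 z [65. 71. 73. 75. 82.]
top -20 18 z [61. 65. 67. 70. 76.]
top -10 22 z [55. 60. 63. 66. 68.]
top 0 32 z [ 56.  68.  86. 100. 116.]
```

View pics/w4.png

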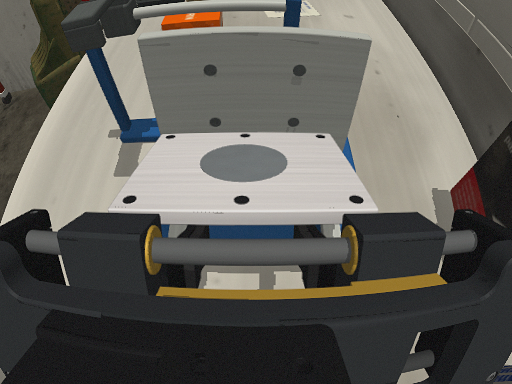

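The wrist view shows the cover raised (near edge at row ~215). The depth gives a 30° tilt with its back edge still at the fence foot, so I'll go on.

Emit:
{"op": "apply_moves", "data": {
  "steps": [
    [0,0,0,7,-0.5,-2,0.15],
    [0,0,0,15,-1,-3.5,0.15],
    [0,0,0,22,-1,-4.5,0.15],
    [0,0,0,30,-1,-4.5,0.15],
    [0,0,0,36.5,-1,-4,0.15],
    [0,0,0,43,-1,-3.5,0.15],
    [0,0,0,49,-1,-2.5,0.15],
    [0,0,0,55,-1,-0.8,0.15],
    [0,0,0,61,-1,1.5,0.15],
    [0,0,0,67,-1,4.5,0.15],
    [0,0,0,72.5,-1,7.5,0.15],
    [0,0,0,78,-1,10.5,0.15],
    [0,0,0,78,-1,10.5,0.15]
  ]
}}

```text
time: 7.92
ee_pos: [0.5679, 0.1269, 0.1373]
eef_rot: [0.646, 0.659, 0.27, -0.275]
ft_force: [-0.4, -0.5, -0.6]
width: 0.05
grip_force: 0.3
```

```bash
cat >>h.py <<'E'
def prof():
    for n in("top","scene"):
        c=r.camera(n);W=pts(c);Q=RS.inv().apply((W-O).reshape(-1,3)).reshape(W.shape)*1000
        x,y,z=Q[...,0],Q[...,1],Q[...,2]
        q=Q[(abs(y)<72)&(x>-70)&(x<25)&(z>55)&(z<185)]
        for a in range(55,185,10):
            s=q[(q[:,2]>=a)&(q[:,2]<a+10)]
            if len(s): print(n,a,len(s),"x",np.round(np.percentile(s[:,0],[0,25,50,75,100])),"y",np.round(s[:,1].min()),np.round(s[:,1].max()))
E
python3 -c "
from h import *
now();rel([(-42.7,138.2),(-25.9,140.2),(-14,139.6),(-3.9,139.7)]);prof()"
```

```text
t 7.92 TCP stand [-40.6   0.8 137.3] tilt 45.3 y [ 0.003 -1.     0.   ] F [-0.5  0.4 -0.6] w 0.05 j [-0.12  0.43  0.31  1.78 -0.94  1.32  0.62]
(-42.7, 138.2) [-0.9  0.8 -2.2]
(-25.9, 140.2) [12.4  0.8  8.4]
(-14, 139.6) [20.3  0.9 17.3]
(-3.9, 139.7) [27.5  0.9 24.4]
top 55 42 x [-64.  -1.   1.   2.   4.] y -70.0 67.0
top 65 30 x [-5. -3.  3.  3.  5.] y -65.0 71.0
top 75 49 x [-7. -5.  4.  5.  7.] y -71.0 69.0
top 85 37 x [-10.  -7.   6.   7.   8.] y -68.0 70.0
top 95 39 x [-12. -10.   7.   8.   9.] y -71.0 68.0
top 105 49 x [-14. -13.   8.   9.  10.] y -68.0 72.0
top 115 38 x [-17. -15.  10.  11.  12.] y -70.0 69.0
top 125 49 x [-19. -18.  11.  12.  14.] y -72.0 71.0
top 135 55 x [-54. -19.  13.  14.  25.] y -68.0 70.0
top 145 153 x [-66.  14.  17.  21.  25.] y -69.0 71.0
top 155 63 x [-59. -41. -32. -26.  14.] y -69.0 70.0
top 165 108 x [-64. -36. -33. -30. -26.] y -67.0 72.0
top 175 10 x [-68. -67. -64. -62. -30.] y -35.0 54.0
scene 55 75 x [-18. -15. -13. -12.  -8.] y -71.0 70.0
scene 65 77 x [-20. -17. -16. -15. -13.] y -67.0 70.0
scene 75 69 x [-22. -20. -19. -17. -14.] y -65.0 71.0
scene 85 73 x [-25. -22. -21. -20. -16.] y -70.0 72.0
scene 95 58 x [-27. -25. -23. -22.   7.] y -67.0 71.0
scene 105 18 x [-29. -28. -26. -24.   7.] y -58.0 70.0
scene 115 22 x [-32. -30. -28. -24.  10.] y -67.0 72.0
scene 125 15 x [-41. -31. -30.   9.  16.] y -27.0 72.0
scene 135 16 x [-62. -35. -30.  11.  15.] y -28.0 71.0
scene 145 21 x [-68. -33.  12.  16.  21.] y -29.0 71.0
scene 155 2 x [-39. -38. -37. -37. -36.] y 68.0 70.0
scene 165 4 x [-40. -37. -35. -33. -27.] y 69.0 72.0
```

Emit:
{"op": "apply_moves", "data": {
  "steps": [
    [0,0,0,4,0.5,2.5,0.15],
    [0,0,0,8,0.8,5,0.15],
    [0,0,0,12,0.8,8,0.15],
    [0,0,0,15,0.8,11,0.15],
    [0,0,0,18,0.8,14.5,0.15],
    [0,0,0,20.5,0.8,17.5,0.15],
    [0,0,0,23,0.8,20,0.15],
    [0,0,0,25,0.8,22,0.15],
    [0,0,0,25,0.8,22,0.15]
  ]
}}

```text
time: 8.77
ee_pos: [0.5682, 0.1589, 0.1391]
eef_rot: [0.646, 0.659, 0.27, -0.275]
ft_force: [0.2, 0.1, 1.1]
width: 0.0502
grip_force: 0.0
```

```bash
python3 -c "
from h import *
now();prof()"
```

```text
t 8.77 TCP stand [ -8.6  -0.  139.1] tilt 45.3 y [ 0.001 -1.    -0.   ] F [ 0.1 -0.2  1.1] w 0.0502 j [-0.16  0.42  0.29  1.79 -0.95  1.28  0.59]
top 55 15 x [-19.  -9.  -8.  -8.  -6.] y -58.0 64.0
top 65 23 x [-9. -8. -7. -6. -5.] y -63.0 72.0
top 75 14 x [-7. -6. -6. -5. -4.] y -66.0 69.0
top 85 23 x [-6. -5. -4. -4. -3.] y -69.0 70.0
top 95 22 x [-5. -3. -3. -2. -1.] y -55.0 60.0
top 105 19 x [-3. -2. -1. -1.  1.] y -64.0 68.0
top 115 23 x [-1. -1. -0.  1.  1.] y -67.0 69.0
top 125 27 x [0. 1. 1. 3. 3.] y -68.0 66.0
top 135 35 x [-23.   2.   3.   4.  24.] y -52.0 70.0
top 145 96 x [-16.   4.  19.  22.  25.] y -69.0 71.0
top 155 61 x [-34. -13.   6.   7.  23.] y -69.0 69.0
top 165 127 x [-53.   8.  10.  14.  17.] y -69.0 70.0
top 175 11 x [-37. -30. -27.   8.  15.] y -37.0 67.0
scene 55 89 x [-15. -11. -10.  -8.  -4.] y -70.0 71.0
scene 65 93 x [-14. -11.  -9.  -7.  -3.] y -66.0 70.0
scene 75 88 x [-12.  -9.  -7.  -6.  -2.] y -68.0 70.0
scene 85 105 x [-12.  -8.  -7.  -5.   0.] y -68.0 69.0
scene 95 91 x [-11.  -7.  -5.  -3.   2.] y -68.0 72.0
scene 105 81 x [-14.  -5.  -3.  -2.   4.] y -69.0 70.0
scene 115 26 x [-7. -4. -3. -1.  1.] y -61.0 71.0
scene 125 19 x [-5. -2. -1.  0.  3.] y -69.0 72.0
scene 135 15 x [-28. -10.   1.   2.   6.] y -30.0 71.0
scene 145 9 x [-40. -35.   0.   3.   4.] y -32.0 69.0
scene 155 8 x [-43.   3.   5.   6.   7.] y -38.0 71.0
scene 165 5 x [ 5.  7.  8. 11. 12.] y 66.0 71.0
```

Cover now leans at ~98° on the fence, foot in place. Retreating along the tool axis and straightening up, shutting the fingers.

Emit:
{"op": "apply_moves", "data": {
  "steps": [
    [0,0,0,-6,0,-4,0.15],
    [0,0,0,-8,0,-20,0.15],
    [0,0,0,-8,0,-60,0.15],
    [0,0,0,0,0,-100,-1],
    [0,-0.12,0,20,0,-130,-1],
    [0,-0.24,0,40,0,-160,-1],
    [0,-0.36,0,70,0,-184,-1],
    [0,-0.48,0,71,0,-184,-1],
    [0,-0.6,0,71,0,-184,-1],
    [0,-0.7,0,71,0,-184,-1],
    [0,-0.79,0,71,0,-184,-1],
    [0,-0.79,0,71,0,-184,-1]
  ]
}}

```text
time: 9.87
ee_pos: [0.5695, 0.0814, 0.319]
eef_rot: [0.698, 0.716, -0.001, 0.001]
ft_force: [0.3, 0.6, 0.2]
width: 0.0024
grip_force: 0.0
```

```bash
python3 - <<'E'
from h import *
now();row(*tgt(.03,.32,0,.16));row(*tgt(.03,.2,0,.155))
c=r.camera("top");W=pts(c);hsv=cv2.cvtColor(c["pixels"],cv2.COLOR_RGB2HSV)
for n in("top","scene"):
    c=r.camera(n);W=pts(c);hsv=cv2.cvtColor(c["pixels"],cv2.COLOR_RGB2HSV)
    Q=RS.inv().apply((W-O).reshape(-1,3)).reshape(W.shape)*1000
    m=((hsv[...,0]<6)|(hsv[...,0]>174))&(hsv[...,1]>140)&(abs(Q[...,0]-30)<40)&(abs(Q[...,1]-100)<50)&(Q[...,2]>180)&(Q[...,2]<230)
    print(n,m.sum(),np.round(Q[m].min(0)),np.round(Q[m].max(0)))
prof()
E
```

```text
t 9.87 TCP stand [-86.1   0.  319. ] tilt -0.2 y [ 0.008 -1.    -0.   ] F [ 0.6 -0.3  0.2] w 0.0024 j [-0.49  0.19  0.32  1.45 -0.06  1.51 -0.15]
[-0.     0.003  0.008] [ 117.3 -159.1   -1.4]
[-0.     0.003  0.008] [ 117.7 -154.   118.6]
top 33 [ 17. 103. 214.] [ 41. 117. 227.]
scene 55 [ 11. 104. 189.] [ 37. 118. 224.]
top 105 1 x [-1. -1. -1. -1. -1.] y 71.0 71.0
top 115 5 x [-0.  0.  0.  1.  1.] y 51.0 69.0
top 125 6 x [-0.  2.  2.  3.  3.] y 30.0 70.0
top 135 14 x [ 2.  2.  3. 21. 23.] y -45.0 70.0
top 145 68 x [ 3. 20. 21. 23. 25.] y -69.0 72.0
top 155 21 x [ 5.  6.  6. 10. 17.] y -16.0 69.0
top 165 70 x [ 6.  9. 12. 15. 17.] y -48.0 70.0
top 175 1 x [10. 10. 10. 10. 10.] y 15.0 15.0
scene 55 97 x [-16. -12. -10.  -8.  -6.] y -69.0 72.0
scene 65 92 x [-15. -10.  -9.  -8.  -2.] y -66.0 71.0
scene 75 102 x [-13.  -9.  -7.  -5.  -2.] y -67.0 70.0
scene 85 88 x [-11.  -7.  -6.  -4.   1.] y -69.0 71.0
scene 95 102 x [-11.  -7.  -5.  -3.   2.] y -71.0 72.0
scene 105 94 x [-9. -4. -3. -2.  3.] y -71.0 71.0
scene 115 102 x [-8. -3. -2. -0.  3.] y -66.0 72.0
scene 125 94 x [-8. -2. -0.  1.  5.] y -66.0 71.0
scene 135 102 x [-5. -1.  1.  3.  6.] y -69.0 72.0
scene 145 105 x [-4.  1.  3.  4. 10.] y -69.0 72.0
scene 155 103 x [-2.  2.  4.  6. 10.] y -69.0 71.0
scene 165 95 x [-1.  4.  6.  9. 16.] y -67.0 72.0
```

Emit:
{"op": "apply_moves", "data": {
  "steps": [
    [0,0,0,30,-40,0,-1],
    [0,0,0,55,-75,0,-1],
    [0,0,0,80,-110,0,-1],
    [0,0,0.008,105,-145,0,-1],
    [0,0,0.008,117,-160,0,-1],
    [0,0,0.008,117,-160,0,-1],
    [0,0,0.008,117,-160,40,-1],
    [0,0,0.008,117,-160,80,-1],
    [0,0,0.008,117,-160,112,-1],
    [0,0,0.008,117,-160,119,-1],
    [0,0,0.008,117,-160,119,-1]
  ]
}}

```text
time: 11.03
ee_pos: [0.4072, 0.1898, 0.1986]
eef_rot: [0.704, 0.71, -0.002, -0.001]
ft_force: [0.6, 0.5, 0.6]
width: 0.0003
grip_force: 0.0
```

```bash
python3 -c "
from h import *
now()"
```

```text
t 11.03 TCP stand [ 25.1 160.4 198.6] tilt -0.1 y [-0.01  -1.    -0.004] F [ 0.5 -0.6  0.6] w 0.0003 j [-0.69 -0.04  0.15  1.94  0.01  1.25 -0.54]
```

Emit:
{"op": "apply_moves", "data": {
  "steps": [
    [0,0,-0.01,4,8,0,-1],
    [0,0,-0.01,4,16,0,-1],
    [0,0,-0.01,4,24,0,-1],
    [0,0,-0.01,4,30,0,-1],
    [0,0,-0.01,4,36,0,-1],
    [0,0,-0.01,4,42,0,-1],
    [0,0,-0.01,4,48,0,-1],
    [0,0,-0.01,4,54,0,-1],
    [0,0,-0.01,4,60,0,-1],
    [0,0,-0.01,4,66,0,-1],
    [0,0,-0.01,4,72,0,-1],
    [0,0,-0.01,4,78,0,-1],
    [0,0,-0.01,4,84,0,-1],
    [0,0,-0.01,4,90,0,-1],
    [0,0,-0.01,4,95,0,-1],
    [0,0,-0.01,4,100,0,-1],
    [0,0,-0.01,4,105,0,-1],
    [0,0,-0.01,4,110,0,-1],
    [0,0,-0.01,4,114,0,-1],
    [0,0,-0.01,4,114,0,-1]
  ]
}}

```text
time: 12.7
ee_pos: [0.5225, 0.1963, 0.1999]
eef_rot: [0.7, 0.714, -0.0, 0.0]
ft_force: [-0.4, -0.2, 0.4]
width: 0.0003
grip_force: 0.0
```

```bash
python3 -c "
from h import *
now()"
```

```text
t 12.7 TCP stand [ 29.5  45.  199.9] tilt -0.0 y [ 0.002 -1.     0.   ] F [-0.2  0.4  0.4] w 0.0003 j [-0.63  0.2   0.21  1.69 -0.04  1.27 -0.39]
```

Emit:
{"op": "apply_moves", "data": {
  "steps": [
    [0,0,0,0,3,0,-1],
    [0,0,0,0,6,0,-1],
    [0,0,0,0,8,0,-1],
    [0,0,0,0,10,0,-1],
    [0,0,0,0,12,0,-1],
    [0,0,0,0,12,0,-1]
  ]
}}

```text
time: 13.2
ee_pos: [0.5341, 0.1967, 0.2]
eef_rot: [0.7, 0.714, 0.0, 0.0]
ft_force: [0.7, -0.0, -0.2]
width: 0.0002
grip_force: 0.1
```

```bash
cat >> h.py <<'E'
def knob():
  for n in("top","scene"):
    c=r.camera(n);W=pts(c);hsv=cv2.cvtColor(c["pixels"],cv2.COLOR_RGB2HSV)
    Q=RS.inv().apply((W-O).reshape(-1,3)).reshape(W.shape)*1000
    m=((hsv[...,0]<6)|(hsv[...,0]>174))&(hsv[...,1]>140)&(abs(Q[...,0]-30)<40)&(abs(Q[...,1]-50)<100)&(Q[...,2]>180)&(Q[...,2]<230)
    if m.any(): print(n,m.sum(),np.round(Q[m].min(0)),np.round(Q[m].max(0)))
E
python3 -c "
from h import *
now();knob()"
```

```text
t 13.2 TCP stand [ 29.7  33.4 200. ] tilt -0.0 y [ 0.002 -1.     0.   ] F [-0.  -0.7 -0.2] w 0.0002 j [-0.62  0.22  0.21  1.66 -0.05  1.27 -0.37]
scene 53 [ 12.  12. 189.] [ 34.  31. 224.]
```

Emit:
{"op": "apply_moves", "data": {
  "steps": [
    [0,0,0,0,2,0,-1],
    [0,0,0,0,4,0,-1],
    [0,0,0,0,6,0,-1],
    [0,0,0,0,7,0,-1],
    [0,0,0,0,8,0,-1],
    [0,0,0,0,8,0,-1]
  ]
}}

```text
time: 13.8
ee_pos: [0.5407, 0.1971, 0.2]
eef_rot: [0.7, 0.714, -0.001, -0.001]
ft_force: [-8.3, -2.0, 3.7]
width: 0.0006
grip_force: 4.5
```

```bash
python3 -c "
from h import *
now();knob()"
```

```text
t 13.8 TCP stand [ 30.1  26.8 200. ] tilt -0.0 y [ 0.003 -1.    -0.003] F [-1.9  8.3  3.7] w 0.0006 j [-0.61  0.24  0.22  1.64 -0.05  1.28 -0.37]
scene 46 [ 11.   5. 187.] [ 32.  23. 224.]
```

Emit:
{"op": "apply_moves", "data": {
  "steps": [
    [0,0,0,0,2,0,-1],
    [0,0,0,0,2,0,-1],
    [0,0,0,0,-10,0,-1],
    [0,0,0,0,-40,0,-1],
    [0,0,0,0,-40,-40,-1],
    [0,0,0,0,-40,-80,-1],
    [0,0,0,-40,-40,-110,-1],
    [0,0,0,-80,-40,-130,-1],
    [0,0,0,-120,-40,-130,-1],
    [0,0,0,-120,-40,-130,-1]
  ]
}}

```text
time: 14.73
ee_pos: [0.5054, 0.0689, 0.3327]
eef_rot: [0.703, 0.711, 0.002, 0.002]
ft_force: [0.2, -1.1, -0.5]
width: 0.0002
grip_force: 0.0
```

```bash
python3 -c "
from h import *
now();knob();prof()
c=r.camera('scene');a=c['pixels'][110:260,150:300];cv2.imwrite('pics/s5.png',cv2.resize(a[...,::-1],None,fx=4,fy=4,interpolation=cv2.INTER_CUBIC))"
```

```text
t 14.73 TCP stand [-97.5  64.3 332.7] tilt -0.0 y [-0.006 -1.     0.005] F [-1.1 -0.2 -0.5] w 0.0002 j [-0.53  0.02  0.31  1.59 -0.01  1.52 -0.21]
top 30 [ 18.   2. 211.] [ 39.  17. 228.]
scene 53 [ 10.   3. 189.] [ 36.  20. 224.]
top 135 1 x [23. 23. 23. 23. 23.] y 63.0 63.0
top 145 12 x [21. 22. 22. 22. 25.] y 21.0 71.0
top 165 12 x [12. 13. 16. 16. 16.] y 45.0 69.0
top 175 1 x [24. 24. 24. 24. 24.] y 18.0 18.0
scene 55 96 x [-16. -11. -10.  -9.  -2.] y -69.0 72.0
scene 65 89 x [-16. -10.  -9.  -7.  -3.] y -67.0 71.0
scene 75 93 x [-14.  -9.  -7.  -5.  -1.] y -69.0 72.0
scene 85 105 x [-12.  -8.  -6.  -4.  -0.] y -68.0 72.0
scene 95 94 x [-10.  -7.  -5.  -3.  -0.] y -70.0 72.0
scene 105 96 x [-9. -4. -3. -2.  2.] y -69.0 71.0
scene 115 101 x [-9. -4. -2. -0.  4.] y -68.0 69.0
scene 125 98 x [-5. -2. -0.  2.  6.] y -67.0 72.0
scene 135 95 x [-4. -1.  1.  3.  6.] y -70.0 70.0
scene 145 102 x [-5.  1.  3.  4.  8.] y -69.0 71.0
scene 155 96 x [-12.   2.   4.   5.  11.] y -68.0 71.0
scene 165 91 x [-14.   2.   5.   8.  15.] y -68.0 71.0
scene 175 35 x [-15. -11.  -7.   4.  22.] y -2.0 22.0
```

View pics/s5.png

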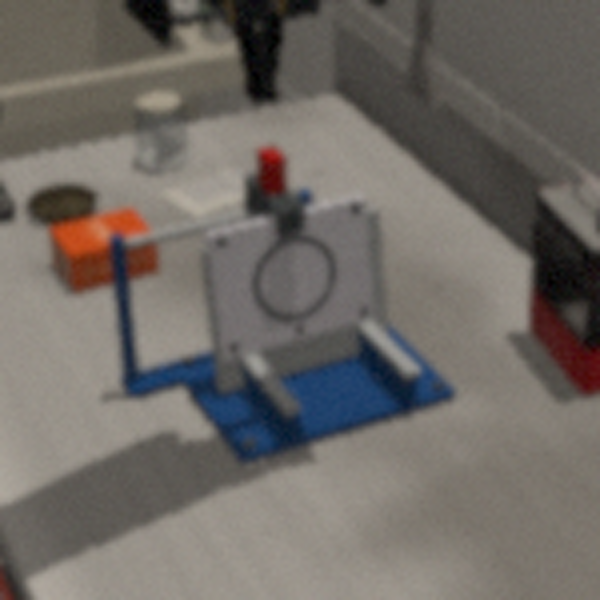

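The view shows the cover leaning on the fence with its gasket face out. The keeper lip is over its top edge at about (288,215), and the arm is clear. Knob centre is at stand y ≈ 10–12 mm, which is the stop.

```bash
python3 -c "
from h import *
print(r.close_job())"
```

```text
the job is handed in; nothing more can be done
None
```

I handed the job in at about 15 s of the 56 s limit: the cover leans flat on the fence on its back edge, the keeper is at its stop over the top edge, and the arm was clear; the hand-in call returned no verdict.

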